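# Size a seal ring, then raise it with the cam lever and hold it up

## Task

The black seal ring standing proud in the steel die of the sizing fixture has to be pressed home and then raised for picking off: swing the red handle of the toggle clamp over until the clamp locks past centre with its foot pressing the ring fully down onto its seat, then swing the handle all the way back so that the foot is well clear and the ring stays down. Then turn the cam lever with the black grip up to the point where the eccentric lifts the ring highest, not on to the far stop, and finish while still holding the lever there: it springs back when let go. Do not touch the raised ring or knock it out of its die, and leave the other things on the bench where they are.

Things in the scene. Friction and masses are not known exactly. Their poses are not given: they have to be found in the camera images.
- fixture: Seal-sizing fixture fixed to the bench. Origin on the bench under the die's axis, z up, x away from the robot at yaw 0. Base plate 140 (x) x 226 (y) x 12 mm; cam lever on the -y side, toggle clamp on the +y side (on a dark riser, y 60 to 132 mm, 92 mm high). Cheeks and top plate 104 x 116 mm, 90 mm high, carry the steel die: outside diameter 96 mm, bore 70 mm, rim 110 mm above the bench.
- die_seat (a point): Point on the die's axis at the level of the ring's seat (the ejector's top when the cam lever is down), 94 mm above the bench. Axes as the fixture's.
- ring: Black rubber seal ring, diameter 69 mm, 30 mm high, 25 to 50 g, loose. Origin at the centre of its underside, z up. It starts in the die about 9 mm proud of its seat, on three spring balls in the bore; a push of several newtons on top drives it past them onto the seat, where it stays. Raised fully its underside is 12.4 mm above the seat.
- clamp_handle (a joint): Toggle clamp handle angle, rad. 0: open (starts at 0 to 0.2), handle lying back along +y, nearly level, arm and foot raised 62 degrees. Grows as the handle swings up and over towards the die (-y). 1.63: dead centre, foot lowest; 1.72: end stop, past centre and locked, handle 10 degrees off upright towards the die. Stays where left; 2 to 8 N at the grip move it.
- clamp_pivot (a point): Handle's hinge point on the fixture: 93 mm to +y of the die's axis, 111 mm above the bench. The handle turns about the fixture's x axis through it.
- clamp_grip (a point): Centre of the red hand grip, 98 mm from clamp_pivot, turning with the handle. The grip is a rounded bar 22 mm wide (along the hinge axis, so pinch it across the fixture's x), 27 mm thick and 68 mm long along the handle (62 to 130 mm from the pivot). It may turn between the fingers while it is swung.
- clamp_foot: Yellow round press foot, diameter 44 mm, 12 mm thick, on a spring spindle under the end of the clamp arm, straight above the die when closed; spring 3.5 N/mm, about 7 N on a seated ring. The origin lies on the spindle, 26 mm above the foot's underside.
- cam_lever (a joint): Cam lever angle, rad. 0 (start): down on its stop, pointing along the fixture's -x (to the robot), 15.5 degrees above level. Grows as the grip swings up; 1.30: lever straight up, the eccentric's highest point; beyond it the ring sinks again, 1.90 is the far stop. A return spring (0.15 to 0.25 N m in all, up to 3 N at the grip) snaps it down when let go.
- cam_pivot (a point): Point on the camshaft's axis level with the middle of the lever's grip: 133 mm to -y of the die's axis, 36 mm above the bench. The lever turns about the fixture's y axis through it.
- cam_grip (a point): Middle of the cam lever's black grip, 95 mm from cam_pivot: a round sleeve of diameter 22 mm, 54 mm long, lying along the fixture's y and sticking out from the lever's end to -y; it revolves freely on its spindle. Pinch it from above across the fixture's x, or push it. The lever's steel rod runs 38 mm to +y of this point.
- ejector (a joint): Lift of the ejector (disc of diameter 52 mm under the ring), m: 0 with the lever down, 0.0124 at the highest point, driven only by the eccentric: 0.017 * (cos(1.30 - lever) - cos(1.30)).
- oil_bottle: Bystander: white dropper bottle with a red tip, diameter 41 mm, 134 mm high, standing on the bench; origin under its centre.
- tape_roll: Bystander: roll of black tape, diameter 62 mm, 19 mm high, lying flat; origin under its centre.
- cap_nut: Bystander: black ribbed cap nut, diameter 57 mm, 34 mm high; origin under its centre.
- cap_nut_2: Bystander: second black ribbed cap nut, diameter 57 mm, 34 mm high; origin under its centre.
- marker: Bystander: white and blue marker pen, 135 mm long, 17 mm thick; origin under its centre.
- pick: Bystander: hook pick with a blue handle lying flat, 165 mm long, 17 mm thick; origin under its centre.
Mind the look-alikes: they are no part of the job. What is shaped like the ring but pink or turquoise is not meant.

How it is judged:
By the outcome, as a careful person would: the job done as asked, in the order asked, and still so for the second after the job is handed in, while the arm keeps its last pose, push and grip.
It also fails if it takes over 69 s, if anything falls off the work surface, if the arm or the gripper's body presses on something with over 40 N, if the wrist force passes 120 N, or if a joint passes its speed limit or range.

## Robot

A 6-joint arm with a two-finger parallel gripper is mounted at the origin on a cart in front of the work surface, level with it; the furniture and walls round the work are solid. World frame = base frame: x ahead of the robot, y to its left, z up, the work surface at z = 0. Lengths are in m, angles in rad, forces in N, time in s.
With the tool pointing down it reaches from about 0.3 to 0.85 m from the base axis. Payload 4.2 kg.
Tool frame: the origin (TCP) lies between the finger pads; the fingertips stand 22 mm ahead of it and the grasp point (between the pads) lies 3 mm ahead of it; z points along the fingers, y is the line along which they close (so a half turn about z gives the same grasp; the last joint's range is limited). The gripper opens to 91 mm and grips with 3 to 60 N. Pads are 32 mm wide; open, the fingers measure 118 mm over their backs; the gripper's body (76 mm by 178 mm) begins 60 mm behind the grasp point.
Start: joints at [-1.278, 0.32, 1.565, -0, 1.257, -0.02], TCP at [0.177, -0.547, 0.236] pointing down, gripper open.
Joint ranges: [-3.11, 3.11], [-0.84, 2.01], [0.21, 2.61], [-1.34, 4.49], [0.05, 2.63], [-2.56, 2.56]. Speed limits (rad/s): [2.57, 2.57, 3.14, 3.14, 3.14, 3.14].

## Interface

Orientations are given as a unit quaternion [w, x, y, z].
In Python, from rig import ctrl, eyes gives the robot as it stands.
- The arm moves only by the shell command python3 -m jog 'ROWS' [OPENING] [FORCE]. ROWS is JSON, a list of rows, each a list of 4 numbers: the shift along the tool's x, y, z in cm, then the turn about the tool's z in rad. In form: [[tx, ty, tz, spin], ...]. A call has 1 to 10 rows; each row shifts and turns the commanded pose from where the row before left it, along the tool's axes as they then stand; what a row does not reach is not made up. A row lasts 1/8 s, in which the tool goes at most 62.5 mm and 10.7 degrees, less where a joint would pass 70% of its speed; a pose out of reach is approached as far as the arm can. A call with a gripper value outside its range is refused whole. OPENING is the closure, from 0 (fully open) to 1 (shut), set as the call begins (- or left out, the last holds). The fingers move at their own pace and stop on an object; FORCE is the grip in N (left out, the last holds). Time passes only in rows, so rows that do not move let the fingers close. It gives the time, the measured TCP pose, the force and the opening at its end, in the units of the state.
- ctrl.read_state(): the state, without advancing time (a new reading comes with each control period).
- eyes.grab_frame(name): name is "scene" or "top" or "wrist"; returns (picture, depth): 480x640x3 uint8, red, green, blue; 480x640 float32, m along the optical axis (not along the pixel's ray), 0 where there is no reading.
- eyes.get_calibration(name): a dict with "fov_y" (degrees; the focal length in pixels is half the picture's height over the tangent of half this angle, whatever the lens; pixels are square), "cx", "cy" (the principal point, pixels), "R" (3x3) and "t" (3): a world point X has camera coordinates R X + t. Camera axes: x right, y down, z forward; pixel columns grow to the right and rows downward; lengths in m; the calibration is good to about 2 mm. A picture is of the moment at which its call begins: read the wrist's pose just before it. get_calibration takes no time and is no camera call; for the wrist camera it gives the pose at the moment of the call.
- ctrl.sign_off(): hands the job in, once; it reports no verdict.
The state is a dict: "t": time; "joint_pos": joint angles; "dq": joint speeds; "effort": joint torques, N m; "tool_pos": TCP position; "tool_rot": TCP orientation; "force": force on the tool from outside, world axes, zero at the start; "torque": the same for the moment, N m; "gripper_width": finger opening in m.
Only numpy, scipy, OpenCV 4.12 (cv2) and the standard library are available. Lean on these libraries where they do the work, as an engineer would, in place of code of your own. Each camera call takes 0.05 s, during which the arm holds its last target. There are 200 camera calls.

## Working session

There is one attempt and no reset: what is moved stays moved. The work goes in short steps, Python scripts to look and compute and a shell command to move; the robot and the scene stay as the last step left them, time stands still between calls to the robot, and variables do not carry over. Pictures are saved under pics/ and viewed, on a budget of 10 in all, crops included, one or two more only if the job needs it, and the job is handed in when it is done.

```bash
mkdir -p pics; ls; python3 - <<'E'
from rig import ctrl, eyes
import cv2, numpy as np
s=ctrl.read_state();print(s['t'],s['tool_pos'],s['tool_rot'])
for n in ['scene','top']:
    p,d=eyes.grab_frame(n);cv2.imwrite(f'pics/{n}0.png',p[:,:,::-1]);np.savez(f'pics/{n}0.npz',d=d,p=p)
    c=eyes.get_calibration(n);print(n,c)
E
```

```text
pics
0.0 [ 0.17681812 -0.54665098  0.23509356] [-9.08109200e-04  9.87791888e-01  1.55776580e-01 -1.33379783e-04]
scene {'fov_y': 50.15643699978852, 'cx': 316.45646449527226, 'cy': 242.2852586415011, 'R': array([[ 0.82035589, -0.57147549, -0.02078392],
       [-0.43184544, -0.59527221, -0.67761384],
       [ 0.37486761,  0.56485995, -0.73512415]]), 't': array([-0.42979615,  0.29329322,  1.58267273])}
top {'fov_y': 55.55304046205026, 'cx': 326.3063358528265, 'cy': 240.23048161582642, 'R': array([[ 0.02410932, -0.99929375,  0.02882266],
       [-0.99263438, -0.02735272, -0.11802038],
       [ 0.11872541, -0.02576497, -0.99259279]]), 't': array([-0.0738875 ,  0.49437838,  1.28246698])}
```

View pics/scene0.png

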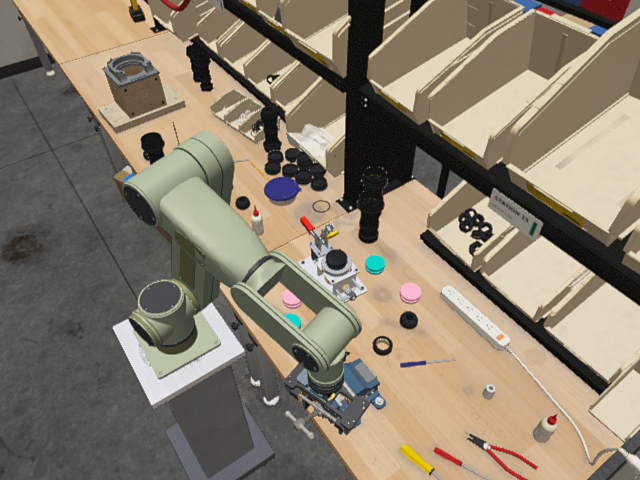

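View pics/top0.png

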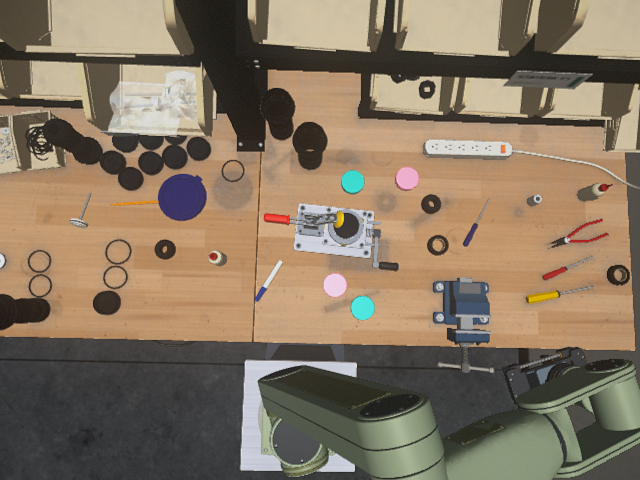

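The top view shows the fixture in the middle: ring at about (347,227), red grip (278,219), yellow foot (340,218) and black cam grip (388,267). The marker (268,280) and a pink disc (335,285) lie nearby. Next I measure from a crop.

```bash
cat > h.py <<'E'
import numpy as np
from rig import ctrl, eyes
def cal(n):
    c=eyes.get_calibration(n);f=240/np.tan(np.radians(c['fov_y'])/2);return c,f
def pts(d,c,f):
    v,u=np.mgrid[0:480,0:640]
    X=np.stack([(u-c['cx'])/f*d,(v-c['cy'])/f*d,d],-1)
    return (X-c['t'])@c['R']
def proj(P,c,f):
    q=np.asarray(P)@c['R'].T+c['t'];return q[...,:2]/q[...,2:]*f+[c['cx'],c['cy']]
E
python3 - <<'E'
from h import *
import cv2
c,f=cal('top');z=np.load('pics/top0.npz');p=z['p'];P=pts(z['d'],c,f);valid=z['d']>0
h=cv2.cvtColor(p,cv2.COLOR_RGB2HSV).astype(int)
win=np.zeros((480,640),bool);win[195:275,255:405]=1;win&=valid
red=win&((h[...,0]<8)|(h[...,0]>172))&(h[...,1]>150)&(h[...,2]>80)
yel=win&(h[...,0]>18)&(h[...,0]<32)&(h[...,1]>150)
for n,m in [('red',red),('yel',yel)]:
    Q=P[m];print(n,m.sum(),Q.mean(0),Q.min(0),Q.max(0))
    q=Q[:,:2]-Q[:,:2].mean(0);print(np.linalg.svd(q,full_matrices=0)[2][0])
# die rim points & base plate (z 12mm)
m=win&(abs(P[...,2]-.110)<.004)&(P[...,1]<.0);
m2=win&(abs(P[...,2]-.012)<.004)
print('plate',m2.sum(),cv2.minAreaRect((P[m2][:,:2]).astype(np.float32)))
for px in [(348,227),(387,267),(304,205),(378,209),(370,257),(297,247),(336,240),(360,240)]:
    print(px,P[px[1],px[0]])
big=cv2.resize(p[190:280,255:405],(750,450),interpolation=cv2.INTER_CUBIC);cv2.imwrite('pics/crop.png',big[:,:,::-1])
E
```

```text
red 196 [0.54082531 0.07639482 0.12483305] [0.52812796 0.04304876 0.00133247] [0.57347173 0.11018345 0.13340005]
[-0.08790118 -0.9961292 ]
yel 117 [ 0.52482528 -0.08817531  0.21618024] [ 0.47827624 -0.15559196  0.10139576] [ 0.55071182 -0.07500186  0.23265744]
[-0.96708565  0.25445105]
plate 1207 ((0.5096611380577087, -0.053310975432395935), (0.22338373959064484, 0.361726850271225), 3.844465732574463)
(348, 227) [ 0.52117518 -0.11553824  0.13159403]
(387, 267) [ 0.42126154 -0.23160226  0.0656732 ]
(304, 205) [0.60171908 0.00673585 0.00809125]
(378, 209) [ 0.59734868 -0.21349226  0.00218968]
(370, 257) [ 0.45258311 -0.19022787  0.01196679]
(297, 247) [0.47613472 0.02327314 0.01190909]
(336, 240) [ 0.48821774 -0.08535971  0.10774861]
(360, 240) [ 0.49166112 -0.15194236  0.09428505]
```

View pics/crop.png

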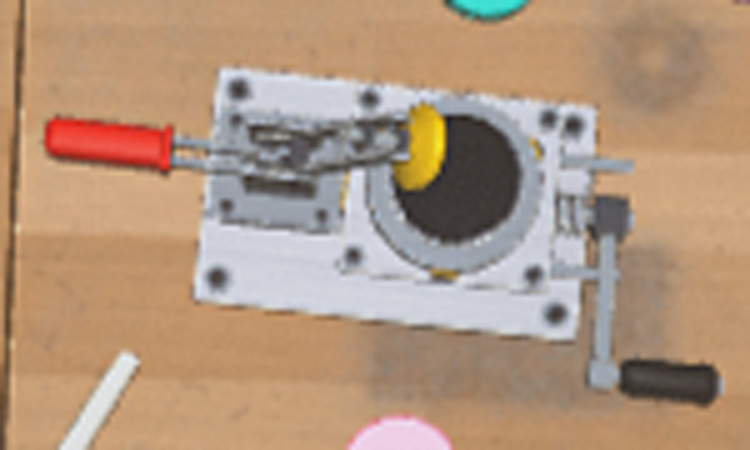

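The crop shows the plate corners (220,68), (595,105), (575,340) and (195,298), the cam sleeve centre (667,381), the red grip centre (108,145) and the die centre (455,185). Now I fit the fixture pose to these.

```bash
python3 - <<'E'
from h import *
from scipy.optimize import least_squares
c,f=cal('top')
pc=np.array([(220,68),(595,105),(575,340),(195,298),(667,381),(108,145),(455,187)])/5.+[255,190]
def model(x):
    X,Y,w,oy,a=x
    L=np.array([(.07,.113+oy,.012),(.07,-.113+oy,.012),(-.07,-.113+oy,.012),(-.07,.113+oy,.012),(-.0915,-.133,.0614),
      (0,.093+.098*np.cos(a),.111+.098*np.sin(a)),(0,0,.11)])
    R=np.array([[np.cos(w),-np.sin(w),0],[np.sin(w),np.cos(w),0],[0,0,1]])
    return L@R.T+[X,Y,0]
r=least_squares(lambda x:(proj(model(x),c,f)-pc).ravel(),[.52,-.11,0,0,.15],loss='soft_l1')
print(r.x);print(r.fun.reshape(-1,2).round(1));print(model(r.x).round(4))
E
```

```text
[ 0.52555014 -0.11182659 -0.08064795  0.02758354 -0.05976471]
[[-0.4 -0.7]
 [ 0.8  0.2]
 [ 0.4  0.3]
 [-0.8  0.4]
 [ 0.3  0.1]
 [-0.3  0.2]
 [ 0.1 -0.9]]
[[ 0.6066  0.0227  0.012 ]
 [ 0.5884 -0.2026  0.012 ]
 [ 0.4489 -0.1913  0.012 ]
 [ 0.4671  0.0339  0.012 ]
 [ 0.4236 -0.237   0.0614]
 [ 0.5409  0.0784  0.1051]
 [ 0.5256 -0.1118  0.11  ]]
```

```bash
cat >> h.py <<'E'
W=-.0806; O=np.array([.5256,-.1118,0])
RF=np.array([[np.cos(W),-np.sin(W),0],[np.sin(W),np.cos(W),0],[0,0,1]])
def st():
    from scipy.spatial.transform import Rotation as Ro
    s=ctrl.read_state();q=s['tool_rot'];T=RF.T@Ro.from_quat([q[1],q[2],q[3],q[0]]).as_matrix()
    p=RF.T@(np.array(s['tool_pos'])-O)
    print('t %.2f'%s['t'],'fixTCP',p.round(4),'grasp',(p+.003*T[:,2]).round(4),'F',(RF.T@s['force']).round(1),'w %.4f'%s['gripper_width'],'\ntoolx',T[:,0].round(3),'tooly',T[:,1].round(3))
E
python3 -m jog '[[0,0,-1.25,-0.147],[0,0,-1.25,-0.147],[0,0,-1.25,-0.147],[0,0,-1.25,-0.147],[0,0,-1.25,-0.147],[0,0,-1.25,-0.147],[0,0,-1.25,-0.147],[0,0,-1.25,-0.147],[0,0,0,0]]' 0
python3 -c 'from h import *;st()'
```

```text
t: 1.23
tool_pos: [0.177, -0.5473, 0.3364]
tool_rot: [0.001, 0.736, 0.677, -0.0]
force: [0.1, 0.4, 0.2]
gripper_width: 0.0915
t 1.23 fixTCP [-0.3124 -0.4622  0.3364] grasp [-0.3124 -0.4622  0.3334] F [0.1 0.4 0.2] w 0.0915 
toolx [ 0.003  1.    -0.001] tooly [ 1.    -0.003  0.001]
```

```bash
python3 -m jog '[[4.7,2.2,0,0],[4.7,2.2,0,0],[4.7,2.2,0,0],[4.7,2.2,0,0],[4.7,2.2,0,0],[4.7,2.2,0,0],[4.7,2.2,0,0],[4.7,2.2,0,0],[4.7,2.2,0,0],[4.7,2.2,0,0]]'
python3 -m jog '[[4.7,2.2,0,0],[4.7,2.2,0,0],[4.7,2.2,0,0],[3,2.2,0,0],[1,0.5,0,0],[0,0,3,0],[0,0,3,0],[0,0,3,0],[0,0,0,0],[0,0,0,0]]'
python3 - <<'E'
from h import *
import cv2
st();c,f=cal('wrist');p,d=eyes.grab_frame('wrist');cv2.imwrite('pics/w1.png',p[:,:,::-1])
P=(pts(d,c,f)-O)@RF
h=cv2.cvtColor(p,cv2.COLOR_RGB2HSV).astype(int)
m=(d>0)&((h[...,0]<8)|(h[...,0]>172))&(h[...,1]>150)&(h[...,2]>80)&(P[...,2]>.08)&(abs(P[...,0])<.06)
Q=P[m];print(m.sum(),Q.mean(0),np.percentile(Q,[2,98],axis=0))
E
```

```text
t: 2.48
tool_pos: [0.4349, -0.095, 0.3352]
tool_rot: [-0.0, 0.736, 0.677, -0.0]
force: [0.1, -0.1, -1.3]
gripper_width: 0.0912
t: 3.72
tool_pos: [0.5425, 0.0756, 0.247]
tool_rot: [0.001, 0.736, 0.677, 0.001]
force: [0.2, 0.3, -0.3]
gripper_width: 0.0914
t 3.73 fixTCP [0.0018 0.1882 0.247 ] grasp [0.0018 0.1882 0.244 ] F [ 0.1  0.3 -0.3] w 0.0914 
toolx [0.003 1.    0.   ] tooly [ 1.    -0.003  0.002]
2098 [0.00088236 0.1889728  0.12621773] [[-0.00896539  0.15572116  0.12150198]
 [ 0.01092418  0.22129251  0.12859112]]
```

View pics/w1.png

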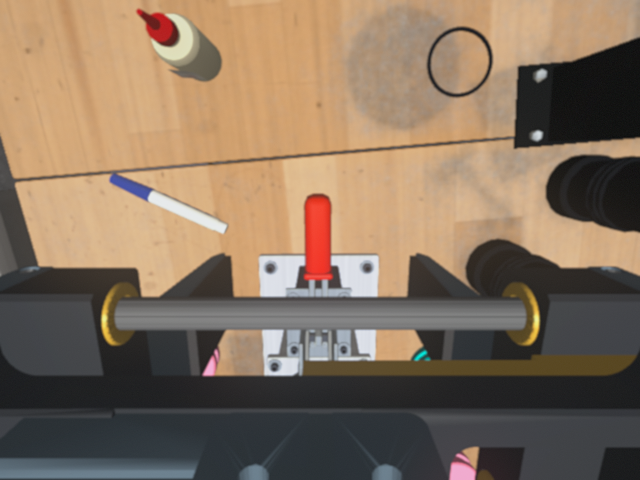

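The wrist view shows the red grip (318,235) centred between the open fingers, in line with the fit. Descending to pinch it.

```bash
python3 -m jog '[[0,0,3,0],[0,0,3,0],[0,0,3,0],[0,-0.1,2.5,0],[0.1,0,1.6,0],[0,0,0,0]]' 0 && python3 -m jog '[[0,0,0,0],[0,0,0,0],[0,0,0,0],[0,0,0,0],[0,0,0,0],[0,0,0,0]]' 1 20
python3 -c 'from h import *;st()'
```

```text
t: 4.53
tool_pos: [0.5413, 0.0772, 0.1148]
tool_rot: [-0.0, 0.736, 0.677, -0.0]
force: [-0.3, 0.6, -0.3]
gripper_width: 0.0912
t: 5.28
tool_pos: [0.5413, 0.0771, 0.1149]
tool_rot: [0.0, 0.736, 0.678, -0.0]
force: [-0.5, -0.4, -0.4]
gripper_width: 0.0339
t 5.28 fixTCP [0.0004 0.1896 0.1149] grasp [0.0004 0.1896 0.1119] F [-0.5 -0.5 -0.4] w 0.0339 
toolx [ 0.001  1.    -0.   ] tooly [ 1.    -0.001 -0.   ]
```

```bash
python3 -m jog '[[0,0,0,0],[0,0,0,0],[0,0,0,0],[-0.12,0,-1.39,0],[-0.31,0,-1.36,0],[-0.51,0,-1.3,0],[-0.69,0,-1.22,0],[-0.86,0,-1.1,0],[-1.01,0,-0.97,0],[0,0,0,0]]'
python3 -c 'from h import *;st()'
```

```text
t: 6.52
tool_pos: [0.5381, 0.0412, 0.1898]
tool_rot: [0.0, 0.736, 0.677, -0.0]
force: [-5.5, -0.8, 4.9]
gripper_width: 0.0223
t 6.53 fixTCP [1.000e-04 1.535e-01 1.898e-01] grasp [1.000e-04 1.535e-01 1.868e-01] F [-5.4 -1.3  4.9] w 0.0223 
toolx [ 0.002  1.    -0.001] tooly [ 1.    -0.002  0.   ]
```

```bash
python3 -m jog '[[-1.14,0,-0.81,0],[-1.25,0,-0.64,0],[-1.32,0,-0.45,0],[-1.38,0,-0.26,0],[0,0,0,0]]'; python3 -c 'from h import *;st()'
python3 -m jog '[[-1,0,-0.04,0],[-1,0,0.1,0],[-0.8,0,0.1,0],[-0.3,0,0.05,0],[0,0,0,0]]'; python3 -c 'from h import *;st()'
```

```text
t: 7.15
tool_pos: [0.5341, -0.0093, 0.2111]
tool_rot: [0.0, 0.736, 0.677, 0.0]
force: [-4.1, 1.8, 4.7]
gripper_width: 0.0224
t 7.15 fixTCP [2.000e-04 1.028e-01 2.111e-01] grasp [2.000e-04 1.028e-01 2.081e-01] F [-4.2  1.4  4.7] w 0.0224 
toolx [ 0.003  1.    -0.   ] tooly [ 1.    -0.003  0.   ]
t: 7.78
tool_pos: [0.5317, -0.0393, 0.2095]
tool_rot: [0.0, 0.736, 0.677, 0.0]
force: [-4.7, 2.0, 7.6]
gripper_width: 0.0218
t 7.78 fixTCP [0.0003 0.0728 0.2095] grasp [0.0003 0.0728 0.2065] F [-4.8  1.6  7.6] w 0.0218 
toolx [0.002 1.    0.   ] tooly [ 1.    -0.002  0.001]
```

```bash
python3 -m jog '[[-0.3,0,0.05,0],[-0.2,0,0.05,0],[0,0,0,0]]'; python3 - <<'E'
from h import *
import cv2
st()
p,d=eyes.grab_frame('scene');cv2.imwrite('pics/s1.png',cv2.resize(p[200:320,270:410],(700,600),interpolation=cv2.INTER_CUBIC)[:,:,::-1])
E
```

```text
t: 8.15
tool_pos: [0.5313, -0.0443, 0.2085]
tool_rot: [0.0, 0.736, 0.677, 0.0]
force: [-5.4, 2.1, 7.6]
gripper_width: 0.022
t 8.15 fixTCP [2.000e-04 6.780e-02 2.085e-01] grasp [2.000e-04 6.780e-02 2.055e-01] F [-5.5  1.7  7.6] w 0.0220 
toolx [0.002 1.    0.   ] tooly [ 1.    -0.002  0.001]
```

View pics/s1.png

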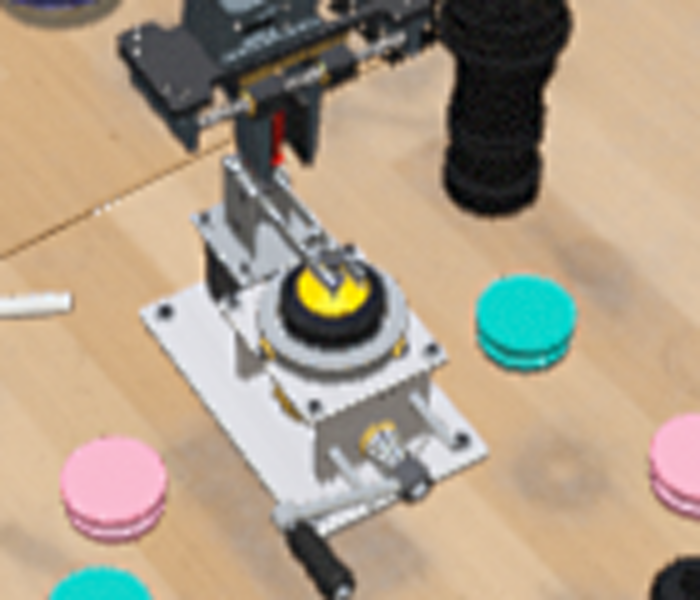

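The foot (335,290) sits on the ring, the gripper holds the upright red handle (278,135), and the die and cam lever are unchanged. I check heights from the depth image.

```bash
cat > chk.py <<'E'
from h import *
import cv2
def chk(n='scene',win=(200,320,270,410),save=None):
    c,f=cal(n);p,d=eyes.grab_frame(n)
    if save:
        a,b,e,g=win;k=min(800/(g-e),600/(b-a));cv2.imwrite(save,cv2.resize(p[a:b,e:g],None,fx=k,fy=k,interpolation=cv2.INTER_CUBIC)[:,:,::-1])
    P=(pts(d,c,f)-O)@RF;h=cv2.cvtColor(p,cv2.COLOR_RGB2HSV).astype(int)
    w=np.zeros(d.shape,bool);w[win[0]:win[1],win[2]:win[3]]=1;w&=d>0
    R=np.hypot(P[...,0],P[...,1])
    red=w&((h[...,0]<8)|(h[...,0]>172))&(h[...,1]>150)&(h[...,2]>60)&(P[...,2]>.08)&(abs(P[...,0])<.04)
    yel=w&(h[...,0]>18)&(h[...,0]<32)&(h[...,1]>150)&(P[...,2]>.115)
    ring=w&(R<.034)&(h[...,2]<70)&(P[...,2]>.1)&(P[...,2]<.15)
    rim=w&(R>.038)&(R<.046)&(abs(P[...,2]-.11)<.01)
    for k,m in [('red',red),('yel',yel),('ring',ring),('rim',rim)]:
        if m.sum(): print(k,m.sum(),np.median(P[m],0).round(4),np.percentile(P[m],[5,25,75,95],axis=0).round(4).tolist())
E
python3 -c 'from chk import *;chk()'
```

```text
red 19 [0.0027 0.0714 0.2023] [[-0.0148, 0.0479, 0.1767], [0.0007, 0.0691, 0.1936], [0.0046, 0.0727, 0.2098], [0.007, 0.0739, 0.2234]]
yel 103 [-0.0107 -0.0091  0.1337] [[-0.0277, -0.0231, 0.1247], [-0.0189, -0.0166, 0.1297], [0.0011, 0.0072, 0.1374], [0.0156, 0.0429, 0.2936]]
ring 116 [-0.013  -0.017   0.1226] [[-0.0319, -0.0304, 0.1058], [-0.025, -0.0264, 0.1198], [0.0096, -0.0024, 0.1247], [0.0254, 0.0178, 0.1274]]
rim 119 [-0.0143 -0.0141  0.1092] [[-0.0428, -0.0426, 0.1044], [-0.0345, -0.0351, 0.1073], [0.0253, 0.0128, 0.111], [0.0398, 0.0355, 0.1137]]
```

```bash
python3 -m jog '[[-0.4,0,0.08,0],[0,0,0,0]]'; python3 -m jog '[[-0.4,0,0.08,0],[0,0,0,0]]';python3 -c 'from h import *;st()'
```

```text
t: 8.5
tool_pos: [0.531, -0.0486, 0.2075]
tool_rot: [0.0, 0.736, 0.677, 0.0]
force: [-4.2, 0.9, 6.9]
gripper_width: 0.0221
t: 8.75
tool_pos: [0.5306, -0.0527, 0.2065]
tool_rot: [0.0, 0.736, 0.677, -0.0]
force: [-3.3, 0.7, 5.6]
gripper_width: 0.0222
t 8.75 fixTCP [0.0003 0.0593 0.2065] grasp [0.0003 0.0593 0.2035] F [-3.3  0.5  5.6] w 0.0222 
toolx [ 0.002  1.    -0.001] tooly [ 1.    -0.002  0.001]
```

```bash
python3 -c 'from chk import *;chk(save="pics/s2.png",win=(205,275,290,370))'
```

```text
red 16 [0.0027 0.0635 0.2008] [[-0.0068, 0.0488, 0.1739], [0.0004, 0.0606, 0.1918], [0.0042, 0.0667, 0.2136], [0.0065, 0.0686, 0.234]]
yel 101 [-0.0106 -0.0093  0.1331] [[-0.0244, -0.0249, 0.1234], [-0.0177, -0.0163, 0.1299], [0.001, 0.0055, 0.1365], [0.0133, 0.0336, 0.2928]]
ring 111 [-0.0132 -0.0181  0.1225] [[-0.0312, -0.0311, 0.1055], [-0.0251, -0.0268, 0.1201], [0.007, -0.002, 0.1254], [0.0257, 0.0192, 0.1278]]
rim 115 [-0.0193 -0.0164  0.1089] [[-0.0444, -0.0432, 0.1056], [-0.0359, -0.0353, 0.1071], [0.025, 0.0095, 0.111], [0.0408, 0.0355, 0.1143]]
```

View pics/s2.png

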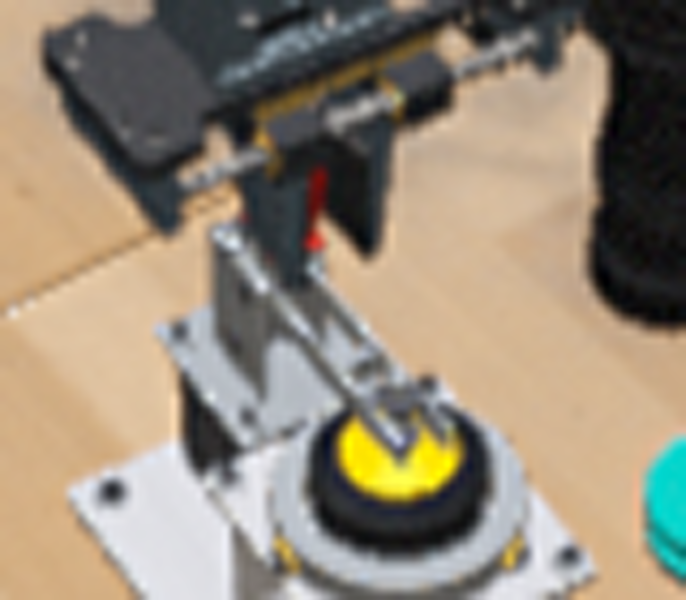

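The foot is down (400,450). A red collar spot at (245,215), on the +y side of the finger, suggests the grip lags in the pads. I'll release, measure the handle, and re-grip centred.

```bash
python3 -m jog '[[0,0,0,0],[0,0,0,0],[0,0,0,0],[0,0,0,0]]' 0.3; python3 - <<'E'
from chk import *
st();chk()
import cv2
c,f=cal('wrist');p,d=eyes.grab_frame('wrist');cv2.imwrite('pics/w2.png',p[:,:,::-1])
P=(pts(d,c,f)-O)@RF
h=cv2.cvtColor(p,cv2.COLOR_RGB2HSV).astype(int)
m=(d>0)&((h[...,0]<8)|(h[...,0]>172))&(h[...,1]>150)&(h[...,2]>60)&(P[...,2]>.1)&(abs(P[...,0])<.06)&(P[...,1]<.15)
Q=P[m];print(m.sum(),Q.mean(0) if m.sum() else '',np.percentile(Q,[2,98],axis=0) if m.sum() else '')
E
```

```text
t: 9.3
tool_pos: [0.5309, -0.0524, 0.2052]
tool_rot: [0.0, 0.735, 0.678, -0.0]
force: [0.8, -0.4, -0.5]
gripper_width: 0.0592
t 9.30 fixTCP [0.0005 0.0596 0.2052] grasp [0.0005 0.0596 0.2022] F [ 0.8 -0.3 -0.5] w 0.0592 
toolx [ 0.001  1.    -0.   ] tooly [ 1.    -0.001  0.   ]
red 85 [-0.0067  0.0636  0.2058] [[-0.0207, 0.035, 0.176], [-0.0116, 0.0591, 0.1875], [-0.0026, 0.0681, 0.2297], [0.0023, 0.0719, 0.2675]]
yel 102 [-0.0118 -0.0101  0.1325] [[-0.0457, -0.0225, 0.1234], [-0.0175, -0.0172, 0.1298], [0.0018, 0.0054, 0.1367], [0.0153, 0.0355, 0.2902]]
ring 116 [-0.0142 -0.0182  0.1223] [[-0.0321, -0.0311, 0.1057], [-0.0253, -0.0259, 0.1183], [0.0079, -0.0046, 0.125], [0.0254, 0.0162, 0.1279]]
rim 118 [-0.0159 -0.0136  0.1085] [[-0.0436, -0.0425, 0.1042], [-0.0358, -0.0342, 0.1067], [0.0264, 0.0125, 0.1106], [0.0408, 0.0367, 0.1159]]
3055 [0.00138228 0.08313242 0.22492623] [[-0.00858596  0.06066996  0.17807862]
 [ 0.01085008  0.09489029  0.24071332]]
```

View pics/w2.png

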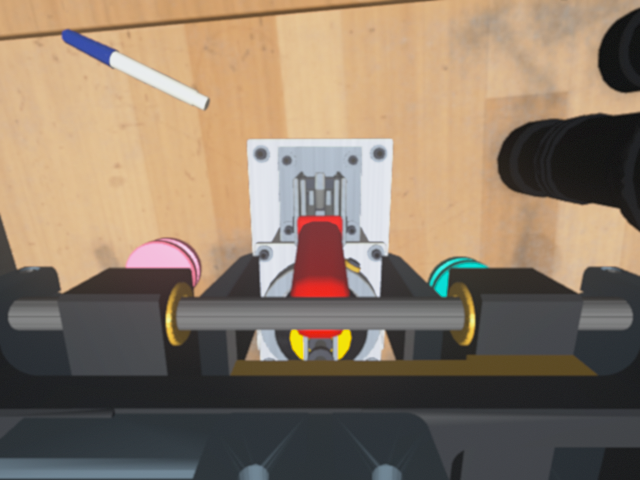

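The wrist view shows the handle (320,260) well tilted toward the die with the foot beneath it. I fit the tilt of its rear face.

```bash
python3 - <<'E'
from h import *
import cv2
c,f=cal('wrist');p,d=eyes.grab_frame('wrist')
P=(pts(d,c,f)-O)@RF
h=cv2.cvtColor(p,cv2.COLOR_RGB2HSV).astype(int)
m=(d>0)&((h[...,0]<8)|(h[...,0]>172))&(h[...,1]>150)&(h[...,2]>60)&(P[...,2]>.16)&(abs(P[...,0]-.001)<.004)&(P[...,1]<.15)
Q=P[m]
for a in np.arange(.17,.245,.008):
    k=abs(Q[:,2]-a)<.004
    if k.any(): print(round(a,3),k.sum(),np.median(Q[k,1]).round(4))
k=(Q[:,2]<.22);s=np.polyfit(Q[k,2],Q[k,1],1);print('tilt deg',np.degrees(np.arctan(-s[0])),'y of rear face at z=.2',np.polyval(s,.2))
E
```

```text
0.178 74 0.0945
0.186 23 0.0937
0.194 2 0.0913
0.202 21 0.0899
0.21 133 0.0888
0.218 169 0.0875
0.226 211 0.086
0.234 454 0.0834
0.242 326 0.0803
tilt deg 10.10697360490071 y of rear face at z=.2 0.09067974592852146
```

The handle tilts 10.1° toward the die, so it is at its end stop and locked. The ring top is about 0.123–0.124, which is seated. I re-grip it centred and swing it back.

```bash
python3 -m jog '[[0.9,0,-0.2,0],[0.8,0,-0.2,0],[0,0,0,0]]' 0.3 && python3 -m jog '[[0,0,0,0],[0,0,0,0],[0,0,0,0],[0,0,0,0],[0,0,0,0],[0,0,0,0]]' 1 40
python3 -c 'from h import *;st()'
python3 -m jog '[[1.39,0,-0.15,0],[1.4,0,0.05,0],[1.38,0,0.26,0],[1.32,0,0.45,0],[1.25,0,0.64,0],[1.14,0,0.81,0],[0,0,0,0]]'
python3 -c 'from h import *;st()'
```

```text
t: 9.82
tool_pos: [0.5322, -0.0346, 0.2095]
tool_rot: [0.0, 0.735, 0.678, 0.0]
force: [0.0, 0.3, 0.5]
gripper_width: 0.064
t: 10.58
tool_pos: [0.532, -0.0355, 0.2092]
tool_rot: [0.0, 0.735, 0.678, -0.0]
force: [0.0, -1.0, -0.4]
gripper_width: 0.0217
t 10.57 fixTCP [2.000e-04 7.660e-02 2.092e-01] grasp [2.000e-04 7.660e-02 2.062e-01] F [ 0.1 -1.  -0.4] w 0.0217 
toolx [ 0.001  1.    -0.   ] tooly [ 1.    -0.001 -0.   ]
t: 11.45
tool_pos: [0.5384, 0.0448, 0.1904]
tool_rot: [-0.0, 0.735, 0.678, 0.001]
force: [-3.0, 5.0, 8.9]
gripper_width: 0.0214
t 11.45 fixTCP [0.0002 0.1572 0.1904] grasp [0.0002 0.1572 0.1874] F [-3.4  4.7  8.9] w 0.0214 
toolx [0.001 1.    0.002] tooly [ 1.    -0.001  0.001]
```

```bash
python3 -m jog '[[1.0,0,1.0,0],[0.8,0,1.1,0],[0.65,0,1.22,0],[0.5,0,1.3,0],[0.25,0,1.36,0],[0.05,0,1.4,0],[0,0,0.3,0],[0,0,0,0]]'
python3 -c 'from h import *;st()'
```

```text
t: 12.45
tool_pos: [0.5415, 0.0837, 0.1136]
tool_rot: [-0.004, 0.736, 0.677, 0.006]
force: [-4.2, 28.1, 7.6]
gripper_width: 0.0218
t 12.45 fixTCP [1.000e-04 1.961e-01 1.136e-01] grasp [1.000e-04 1.961e-01 1.106e-01] F [-6.5 27.7  7.6] w 0.0218 
toolx [0.004 1.    0.014] tooly [ 1.    -0.004  0.001]
```

```bash
python3 -m jog '[[-0.3,0,0,0],[-0.2,0,0,0],[0,0,0,0],[0,0,0,0]]' 0; python3 -m jog '[[0,0,0,0],[0,0,0,0],[0,0,-3,0],[0,0,-4,0],[0,0,-4,0],[0,0,0,0],[0,0,0,0]]' 0
python3 - <<'E'
from chk import *
st();chk(save='pics/s3.png',win=(190,300,285,385))
c,f=cal('wrist');p,d=eyes.grab_frame('wrist')
P=(pts(d,c,f)-O)@RF
h=cv2.cvtColor(p,cv2.COLOR_RGB2HSV).astype(int)
m=(d>0)&((h[...,0]<8)|(h[...,0]>172))&(h[...,1]>150)&(h[...,2]>60)&(P[...,2]>.08)&(abs(P[...,0]-.001)<.004)&(P[...,1]<.25)
Q=P[m];print(np.percentile(Q,[3,97],axis=0)); s=np.polyfit(Q[:,1],Q[:,2],1);print('elev deg',np.degrees(np.arctan(s[0])),np.polyval(s,.191))
E
```

```text
t: 12.95
tool_pos: [0.5408, 0.0701, 0.1117]
tool_rot: [-0.0, 0.736, 0.677, -0.0]
force: [0.2, 0.3, -0.4]
gripper_width: 0.0588
t: 13.82
tool_pos: [0.5402, 0.0705, 0.2211]
tool_rot: [-0.0, 0.736, 0.678, -0.001]
force: [-1.0, -0.1, 0.8]
gripper_width: 0.0913
t 13.82 fixTCP [-1.000e-04  1.829e-01  2.211e-01] grasp [-1.000e-04  1.829e-01  2.181e-01] F [-1.  -0.2  0.8] w 0.0913 
toolx [ 0.001  1.    -0.   ] tooly [ 1.    -0.001 -0.001]
red 117 [-0.0052  0.1782  0.1462] [[-0.0136, 0.15, 0.1332], [-0.0113, 0.1634, 0.141], [-0.0005, 0.1932, 0.1509], [0.0048, 0.2045, 0.1566]]
yel 47 [-0.0073  0.0007  0.2043] [[-0.0503, -0.0071, 0.1965], [-0.0162, -0.0031, 0.2011], [-0.0005, 0.0074, 0.2072], [0.0079, 0.1538, 0.3009]]
ring 253 [-0.0035 -0.004   0.1226] [[-0.0295, -0.0291, 0.1141], [-0.0163, -0.0176, 0.1206], [0.0102, 0.0088, 0.1247], [0.0226, 0.0225, 0.128]]
rim 105 [-0.0126 -0.0099  0.109 ] [[-0.0422, -0.0418, 0.1045], [-0.0347, -0.0309, 0.1073], [0.0261, 0.0189, 0.1107], [0.0409, 0.0416, 0.113]]
[[-0.00279761  0.15489118  0.14240204]
 [ 0.00479494  0.21784918  0.15846783]]
elev deg 22.69866152892906 0.1548697190735317
```

View pics/s3.png

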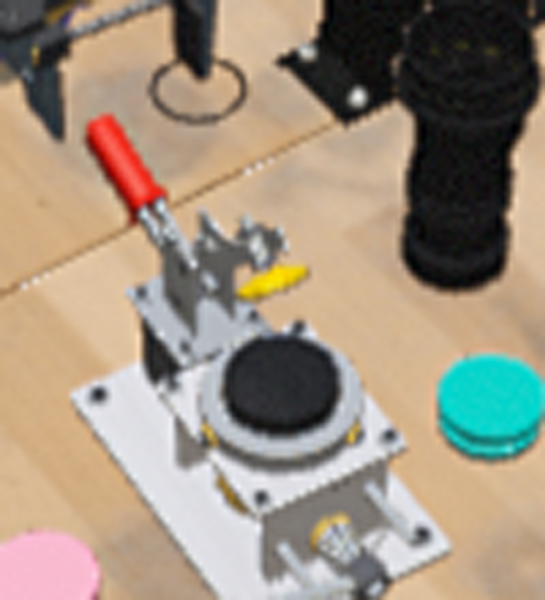

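The ring is seated (crop 280,385) and the foot is raised (275,280), but the handle still sits about 20° up. I'll press it down with closed fingertips.

```bash
python3 -m jog '[[0.5,0,0,0],[0.5,0,0,0],[0,0,0,0],[0,0,0,0],[0,0,0,0],[0,0,0,0],[0,0,0,0],[0,0,0,0],[0,0,0,0],[0,0,0,0]]' 1 20; python3 -m jog '[[0,0,2,0],[0,0,2,0],[0,0,1,0],[0,0,1,0],[0,0,0.7,0],[0,0,0.4,0],[0,0,0,0]]'; python3 -c 'from h import *;st()'; python3 -m jog '[[0,0,0.2,0],[0,0,0,0]]';python3 -m jog '[[0,0,0.2,0],[0,0,0,0]]'
```

```text
t: 15.18
tool_pos: [0.5416, 0.0805, 0.2218]
tool_rot: [0.0, 0.735, 0.678, -0.0]
force: [0.8, -0.4, -0.3]
gripper_width: 0.0005
t: 16.05
tool_pos: [0.5415, 0.0805, 0.1507]
tool_rot: [0.0, 0.735, 0.678, -0.0]
force: [0.3, 0.7, -0.7]
gripper_width: 0.0003
t 16.05 fixTCP [0.0004 0.1929 0.1507] grasp [0.0004 0.1929 0.1477] F [ 0.2  0.7 -0.7] w 0.0003 
toolx [ 0.001  1.    -0.   ] tooly [ 1.    -0.001 -0.   ]
t: 16.3
tool_pos: [0.5419, 0.0805, 0.1497]
tool_rot: [0.0, 0.736, 0.678, 0.001]
force: [-0.6, 0.9, 3.9]
gripper_width: 0.0004
t: 16.55
tool_pos: [0.542, 0.0806, 0.1495]
tool_rot: [0.001, 0.735, 0.678, 0.001]
force: [-4.3, -0.1, 14.6]
gripper_width: 0.0007
```

```bash
python3 -m jog '[[0,0,-4,0],[0,0,-4,0],[0,0,-4,0],[0,-2.3,-3,0],[0,-2.3,0,0],[-4,-2.3,0,0],[-5,-2.3,0,0],[-5,0,0,0],[-5,0,0,0],[-5,0,0,0]]' 0.3; python3 -m jog '[[-5,0,0,0],[-3,0,0,0],[-0.6,0,4,0],[0,0,4,0],[0,0,3,0],[0,0,0,0],[0,0,0,0]]'
python3 - <<'E'
from chk import *
st();chk()
c,f=cal('wrist');p,d=eyes.grab_frame('wrist');cv2.imwrite('pics/w3.png',p[:,:,::-1])
P=(pts(d,c,f)-O)@RF
m=(d>0)&(p.max(2)<75)&(abs(P[...,0]+.0915)<.03)&(abs(P[...,1]+.133)<.04)&(P[...,2]>.045)&(P[...,2]<.085)
if m.sum(): print('sleeve',m.sum(),np.median(P[m],0),np.percentile(P[m],[3,97],axis=0))
E
```

```text
t: 17.8
tool_pos: [0.4299, -0.1527, 0.297]
tool_rot: [0.0, 0.735, 0.678, 0.0]
force: [1.3, 0.4, -0.1]
gripper_width: 0.0636
t: 18.68
tool_pos: [0.424, -0.2373, 0.188]
tool_rot: [0.001, 0.735, 0.678, 0.0]
force: [0.7, -0.1, -0.1]
gripper_width: 0.0639
t 18.68 fixTCP [-0.0912 -0.1332  0.188 ] grasp [-0.0912 -0.1332  0.185 ] F [ 0.7 -0.1 -0.1] w 0.0639 
toolx [ 0.001  1.    -0.001] tooly [ 1.    -0.001  0.002]
red 16 [-0.0127  0.158   0.1183] [[-0.0147, 0.1485, 0.1104], [-0.0137, 0.1506, 0.1144], [-0.0122, 0.1654, 0.1254], [-0.0088, 0.1758, 0.1274]]
yel 11 [-0.1338 -0.1598  0.2709] [[-0.1497, -0.1714, 0.2597], [-0.1422, -0.1659, 0.2672], [-0.083, -0.1577, 0.2748], [-0.059, -0.156, 0.2802]]
rim 3 [ 0.0415 -0.0122  0.1103] [[0.0405, -0.0162, 0.1093], [0.041, -0.0145, 0.1097], [0.042, -0.0078, 0.1128], [0.0423, -0.0043, 0.1148]]
sleeve 1005 [-0.08894559 -0.13245183  0.0702935 ] [[-0.09923581 -0.15713219  0.06684203]
 [-0.08085661 -0.10800424  0.07291641]]
```

View pics/w3.png

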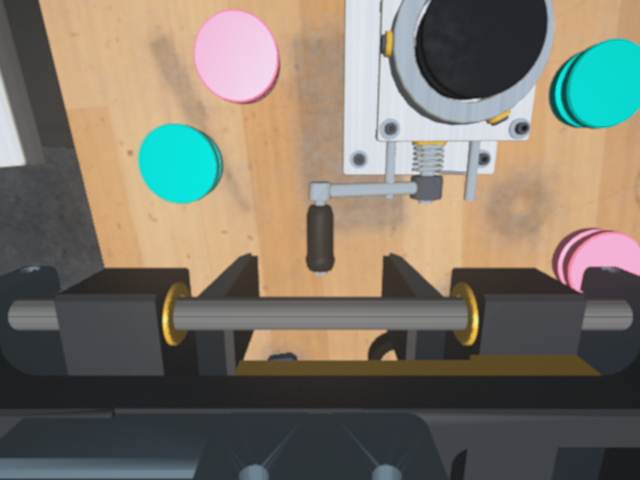

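The wrist view shows the black sleeve (320,237) centred between the fingers, with its centre measured at (-0.090,-0.132). The clamp handle now measures level. Descending to pinch the sleeve.

```bash
python3 -m jog '[[0,0,3,0],[0,0,3,0],[0,0,3,0],[0,0.1,2,0],[0,0,1.3,0],[0,0,0,0]]' && python3 -m jog '[[0,0,0,0],[0,0,0,0],[0,0,0,0],[0,0,0,0],[0,0,0,0],[0,0,0,0],[0,0,0,0]]' 1 25
python3 -c 'from h import *;st()'
```

```text
t: 19.52
tool_pos: [0.4243, -0.237, 0.0639]
tool_rot: [-0.0, 0.735, 0.678, -0.0]
force: [0.2, 0.8, 1.0]
gripper_width: 0.0633
t: 20.4
tool_pos: [0.4244, -0.237, 0.064]
tool_rot: [0.0, 0.735, 0.678, 0.0]
force: [-0.8, -0.2, 1.5]
gripper_width: 0.0213
t 20.40 fixTCP [-0.0908 -0.1329  0.064 ] grasp [-0.0908 -0.1329  0.061 ] F [-0.8 -0.3  1.5] w 0.0213 
toolx [ 0.001  1.    -0.   ] tooly [ 1.    -0.001  0.   ]
```

```bash
python3 -m jog '[[0,0.41,-1.17,0],[0,0.55,-1.1,0],[0,0.69,-1.02,0],[0,0.82,-0.92,0],[0,0.93,-0.81,0],[0,0.5,-0.35,0],[0,0.53,-0.33,0],[0,0.54,-0.28,0],[0,0,0,0]]'
python3 -c 'from h import *;st()'
python3 -m jog '[[0,0.57,-0.26,0],[0,0.58,-0.22,0],[0,0.59,-0.18,0],[0,0.6,-0.14,0],[0,0.6,-0.1,0],[0,0.61,-0.06,0],[0,0.62,-0.02,0],[0,0,0,0],[0,0,0,0]]'
python3 -c 'from h import *;st()'
```

```text
t: 21.52
tool_pos: [0.4738, -0.2409, 0.1239]
tool_rot: [-0.0, 0.735, 0.678, 0.0]
force: [-1.9, 0.4, -2.1]
gripper_width: 0.0215
t 21.52 fixTCP [-0.0412 -0.1328  0.1239] grasp [-0.0412 -0.1328  0.1209] F [-1.9  0.3 -2.1] w 0.0215 
toolx [0.001 1.    0.   ] tooly [ 1.    -0.001 -0.   ]
t: 22.65
tool_pos: [0.5154, -0.2442, 0.1336]
tool_rot: [-0.0, 0.736, 0.678, 0.0]
force: [-2.5, 4.2, -0.1]
gripper_width: 0.0213
t 22.65 fixTCP [ 0.0004 -0.1328  0.1336] grasp [ 0.0004 -0.1328  0.1306] F [-2.8  4.  -0.1] w 0.0213 
toolx [0.001 1.    0.   ] tooly [ 1.    -0.001  0.   ]
```

```bash
python3 - <<'E'
from chk import *
chk(save='pics/s4.png',win=(190,310,270,400)); chk('top',(190,280,255,405),'pics/t4.png')
st()
E
```

```text
red 108 [-0.007   0.1785  0.1239] [[-0.0139, 0.152, 0.1138], [-0.011, 0.1636, 0.1215], [-0.0009, 0.2003, 0.1262], [0.0048, 0.2153, 0.1303]]
yel 57 [-0.007   0.0148  0.22  ] [[-0.0223, -0.16, 0.1745], [-0.017, 0.0121, 0.2145], [0.0021, 0.0187, 0.2259], [0.0125, 0.0607, 0.23]]
ring 206 [-0.0089 -0.0011  0.1356] [[-0.0307, -0.0282, 0.1298], [-0.019, -0.0133, 0.1337], [0.002, 0.0121, 0.1374], [0.0144, 0.0247, 0.14]]
rim 32 [-0.0392  0.0144  0.1095] [[-0.0442, -0.0102, 0.1054], [-0.0418, -0.0005, 0.1079], [-0.0352, 0.0224, 0.1114], [-0.0271, 0.0313, 0.1138]]
red 195 [-1.000e-04  1.889e-01  1.258e-01] [[-0.0094, 0.1591, 0.1207], [-0.0055, 0.1727, 0.1239], [0.0049, 0.2054, 0.1277], [0.0094, 0.2191, 0.1299]]
yel 113 [-0.0032  0.025   0.2228] [[-0.018, 0.0166, 0.2071], [-0.0113, 0.0211, 0.2174], [0.007, 0.0291, 0.2269], [0.0168, 0.0337, 0.2307]]
ring 367 [-0.0042 -0.0035  0.1362] [[-0.0277, -0.0254, 0.1327], [-0.0162, -0.0141, 0.1346], [0.0117, 0.0063, 0.1377], [0.0271, 0.0204, 0.1401]]
rim 229 [-0.0136 -0.0099  0.1097] [[-0.0426, -0.0421, 0.1062], [-0.0335, -0.0326, 0.1078], [0.022, 0.0206, 0.1111], [0.042, 0.041, 0.1141]]
t 22.75 fixTCP [ 0.0003 -0.1328  0.1336] grasp [ 0.0003 -0.1328  0.1306] F [-2.1  3.5  1.1] w 0.0219 
toolx [0.002 1.    0.   ] tooly [ 1.    -0.002  0.   ]
```

View pics/s4.png

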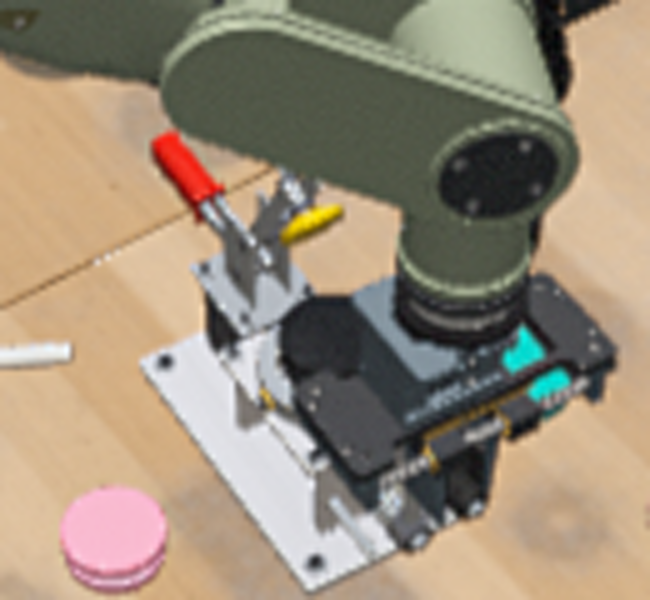

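View pics/t4.png

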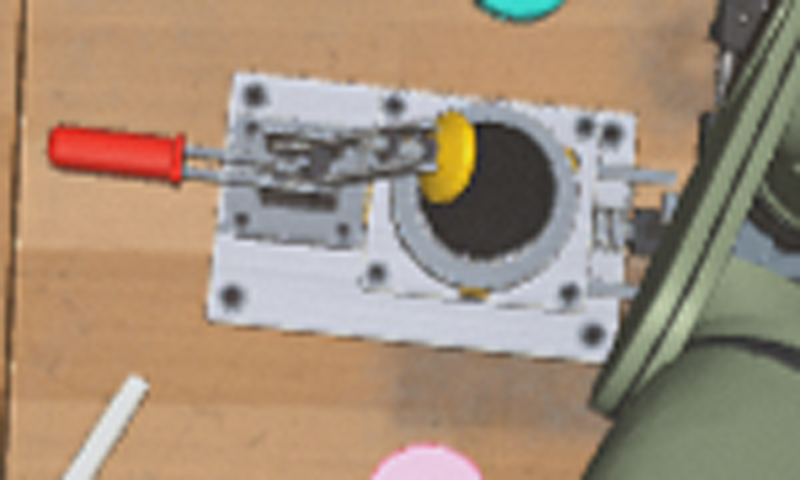

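Both views show the handle fully back (118,152 in the top crop), the foot raised and the ring level in its die (515,190), with the gripper clear of it. The ring top is 0.136, where full lift should put it at 0.1364. Handing in.

```bash
python3 -c 'from rig import ctrl;ctrl.sign_off()'
```

```text
the job is handed in; nothing more can be done
```

The job is done and handed in at about 22.8 s, with the arm still holding the cam lever at its highest point.

- **Pressing the ring:** I pinched the red handle and swung it over until it stood 10.1° past upright, which is the end stop. With the clamp closed, the ring's top measured about 123 mm above the bench (124 mm expected when seated).
- **Slips and a retry:** The grip slid about 18 mm in the fingers on the way over, so I let go and gripped it again. On the way back it slipped again and stopped about 20° short. I pressed it down with closed fingertips until the force rose to about 15 N.
- **Clamp open:** The handle is back level, the foot is up at about 220 mm, and the ring stayed down.
- **Raising the ring:** The cam grip is held within 1 mm of straight above its pivot. The ring's top measured about 136 mm, against 136.4 mm at full lift.

The highest wrist force I saw was about 28 N, for a moment at the end of the return swing. I did not re-measure the other things on the bench. The parts in view in the last pictures looked where they were, and the arm met nothing unexpected.

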